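# Free the locked centrifuge lid with the release rod

## Robot

A 6-joint arm with a two-finger parallel gripper is mounted at the origin on the work surface. World frame = base frame: x ahead of the robot, y to its left, z up, the work surface at z = 0. Lengths are in m, angles in rad, forces in N, time in s.
With the tool pointing down it reaches from about 0.35 to 0.975 m from the base axis. Payload 4.9 kg.
Tool frame: the origin (TCP) lies at the centre of the arm's flange, where the gripper is bolted on; the fingertips stand 173 mm ahead of it and the grasp point (between the pads) lies 155 mm ahead of it; x points along the fingers, y is the direction in which the jaws open and shut, and the axes are right-handed (so a half turn about x gives the same grasp; the last joint's range is limited). The gripper opens to 85 mm and grips with 20 to 120 N. Pads are 22 mm wide; open, the fingers measure 114 mm over their backs; the gripper's body (76 mm by 85 mm) begins 54 mm behind the grasp point. The pads swing forward as they close: fully open they stand 13 mm farther back than shut.
Start: joints at [-1.448, 0.053, 1.613, -0, 1.476, -0.119], TCP at [0.15, -0.607, 0.405] pointing down, gripper open.
Joint ranges: [-3.01, 3.01], [-1.01, 2.22], [0.06, 2.58], [-1.02, 4.17], [0.09, 2.62], [-3.14, 3.14]. Speed limits (rad/s): [2.57, 2.57, 3.14, 3.14, 3.14, 3.14].

## Interface

Orientations are given as [roll, pitch, yaw] about the fixed x, y, z axes, in that order (R = Rz(yaw) Ry(pitch) Rx(roll)).
In Python, from cell import sense, read_camera, close_job gives the robot as it stands. The module is installed in compiled form; this text tells all that it offers.
- The arm moves only by the tool step_arm, never from a script. Its arguments are lists of equal length, an entry for each row: "delta_pos": the shift along the tool's x, y, z in mm, a list of three; "twist": the turn, a rotation vector about the tool's x, y, z in rad, a list of three; "claw": the closure, from 0 (fully open) to 1 (shut). A call has 1 to 12 rows; each row is the pose to reach, as a shift and turn from the pose measured when the call began, along the tool's axes at that moment; what a row does not reach only later rows make up. A row lasts 1/8 s, in which the tool goes at most 62.5 mm and 10.7 degrees, less where a joint would pass 70% of its speed; a pose out of reach is approached as far as the arm can. A call with a gripper value outside its range is refused whole. The fingers move at their own pace and stop on an object; the grip force is fixed at half the most. Time passes only in rows, so rows that repeat a pose let the fingers close. It gives the time, the measured TCP pose, the force and the opening at its end, in the units of the state.
- sense(): the state, without advancing time (a new reading comes with each control period).
- read_camera(name): name is "scene" or "top" or "wrist"; returns a dict with "frame" (420x560x3 uint8, red, green, blue), "camera_matrix" (3x3 intrinsics, pixels), "rvec" (rotation vector, rad) and "tvec" (3), from world to camera coordinates, as OpenCV has them. Camera axes: x right, y down, z forward; pixel columns grow to the right and rows downward; lengths in m; the calibration is good to about 2 mm. The wrist camera is an equidistant fisheye: a pixel r from the principal point sees the ray r / f radians off the axis. A picture is of the moment at which its call begins. There is no depth.
- close_job(): hands the job in, once; it reports no verdict.
The state is a dict: "time": time; "joint_pos": joint angles; "joint_velocities": joint speeds; "tau": joint torques, N m; "tool_pos": TCP position; "tool_rot": TCP orientation; "ft_force": force on the tool from outside, world axes, zero at the start; "ft_torque": the same for the moment, N m; "gripper_width": opening from 0.0 (shut) to 1.0 (fully open).
Only numpy, scipy, OpenCV 4.12 (cv2) and the standard library are available. Lean on these libraries where they do the work, as an engineer would, in place of code of your own. Each camera call takes 0.05 s, during which the arm holds its last target. There are 200 camera calls.

## Task

The centrifuge has lost power with its lid locked. Take the orange-handled release rod out of the tool rack, push it down through the narrow slot in the centrifuge's front deck and feel for the hidden latch tab, pressing it gently until the lid springs open (never more than 15 N on the brittle tab, nor 25 N anywhere on the machine). Then stand the rod back in its own hole in the rack, fully home, and leave everything else where it stands.

Things in the scene. Friction and masses are not known exactly. Their poses are not given: they have to be found in the camera images.
- rod_grip (a point): centre of the release rod's handle. The rod is 155 mm long, about 90 g, and stands upright in one of the rack's holes: a square orange handle 20 x 20 mm, 70 mm long, black band near its top, above a round steel blade, 8 mm diameter, 85 mm long, whose last 4 mm taper to a flat 5 mm end. x and y lie square to the handle's flats (any turn), z up along the rod
- rod_tip (a point): lower end of the rod's blade, on its axis, 120 mm below the handle's centre; axes as rod_grip
- rack: grey tool rack, fixed, 210 mm long (its x), 60 wide, 50 high; origin under its centre. Three round holes of 11 mm diameter (mouth chamfered 2 mm), 40 mm deep, at x = -70, 0 and +70 mm on its centre line; the rod, a brush and a driver stand in them in any order, lower ends on the holes' floors 10 mm above the table
- centrifuge: benchtop centrifuge, white with a blue lid, fixed, 260 mm deep (x), 224 wide (y), 120 high without the lid; origin under its centre, front towards its own -x. It stands left or right of the rack. The front 80 mm of its top is a flat white deck at 120 mm height with the release slot in it; nothing on the deck is taller than 2 mm
- slot (a point): centre of the release slot's mouth, at deck height (120 mm above the table), framed in orange. The slot is 60 mm long (its y, across the machine) and 11 mm wide (its x); z up. The deck is 12 mm thick with a free hollow below. Away from the hidden tab the rod meets nothing until its handle reaches the deck, 85 mm down
- latch_bar: hidden sprung bar carrying the latch tab; its origin is 26 mm behind and 80 mm below the slot's centre whatever the tab's place, which is not measured. The tab, black, 14 mm wide along the slot, lies under it, its centre up to 16 mm either way along it, its top 25 to 49 mm below the deck. It yields from 2.4 N, +0.6 N per mm, frees the lid after 6 to 8 mm (6 to 9 N), hard stop at 9.5 mm, springs back
- lid (a joint): angle of the centrifuge's lid about its hinge at the rear of the machine: 0 shut and locked, springs by itself to about 0.75 rad once freed and stays there
- lid_front (a point): middle of the lid's front edge, half-way up its 22 mm thickness; the edge lies 42 mm behind the slot's centre line, its top 23 mm above the deck while shut; it swings up and back when freed, rising about 115 mm
- rod: the release rod as a whole; origin at its lower end
- brush: brush with a slim round blue handle (18 mm thick), 145 mm long overall, stands in the rack; leave it; origin at its lower end
- driver: tool with a round black handle, 150 mm overall, stands in the rack; leave it; origin at its lower end
- reagent_bottle: white bottle, red cap, 66 mm across, 160 mm high, bystander
- amber_jar: amber jar, 60 mm across, 90 mm high, bystander
- tip_box: orange pipette-tip box 85 x 120 x 56 mm, bystander
- tube_rack: green tube rack 80 x 160 x 59 mm, bystander
- beaker: white cup 70 mm across, 80 mm high, bystander

How it is judged:
On the way, in this order (a step that is already met when the one before it is completed fails the run):
1. the rod's tip is in the slot, more than 15 mm below the deck (z of rod_tip in the frame of slot below -0.015 m and x of rod_tip in the frame of slot between -0.01 and 0.01 m and y of rod_tip in the frame of slot between -0.034 and 0.034 m), for 0.1 s.
2. the lid springs up (beyond 0.15 rad) with the rod in the slot (all of step 1 and value of joint lid above 0.15 rad), for 0.05 s.
At the end, for the whole second after the job is handed in: the lid stands open (beyond 0.4 rad), and the rod stands upright (within 0.15 rad) in the rack hole it came from, fully down (its tip within 8 mm and its handle's centre within 20 mm of where they were at the start) (value of joint lid above 0.4 rad and distance of rod_tip from where it was at the start of the episode below 0.008 m and angle between rod_grip's own z axis and vertical below 0.15 rad and distance of rod_grip from where it was at the start of the episode below 0.02 m); the robot touches nothing.
It fails at once if the rod presses on the latch tab with more than 15 N (contact force between rod and latch_bar above 15 N).
It fails at once if the rod presses on the centrifuge with more than 25 N (contact force between rod and centrifuge above 25 N).
It fails at once if another tool or a bystander is moved by more than 30 mm (distance of any of brush, driver, reagent_bottle, amber_jar, tip_box, tube_rack, beaker from where it was at the start of the episode above 0.03 m).
It also fails if it takes over 72 s, if anything falls off the work surface, if the arm or the gripper's body presses on something with over 40 N, if the wrist force passes 120 N, or if a joint passes its speed limit or range.

## Working session

There is one attempt and no reset: what is moved stays moved. The work goes in short steps, Python scripts to look and compute and a tool call to move; the robot and the scene stay as the last step left them, time stands still between calls to the robot, and variables do not carry over. Pictures are saved under pics/ and viewed, about 8 in all and at most 12, crops included, and the job is handed in when it is done.

Besides the shell and the picture viewer there is one more tool, called as name(argument=value, ...) on one line, values as JSON. step_arm: Moves the arm, as the interface text tells. Its arguments: {"type":"object","properties":{"delta_pos":{"type":"array","items":{"type":"array","items":{"type":"number"}}},"twist":{"type":"array","items":{"type":"array","items":{"type":"number"}}},"claw":{"type":"array","items":{"type":"number"}}},"required":["delta_pos","twist","claw"]}

```bash
mkdir -p pics; cat > h.py <<'E'
import numpy as np, cv2
from cell import sense, read_camera, close_job
from scipy.spatial.transform import Rotation as R
def shot(n,f=None):
    c=read_camera(n)
    if f: cv2.imwrite('pics/'+f,c['frame'][:,:,::-1])
    return c
def ray(c,uv,n):
    K=c['camera_matrix'];Rm=cv2.Rodrigues(np.array(c['rvec']))[0];t=np.array(c['tvec']).ravel()
    x=(uv[0]-K[0,2])/K[0,0];y=(uv[1]-K[1,2])/K[1,1]
    if n=='wrist':
        r=np.hypot(x,y);s=np.sin(r)/r if r>1e-9 else 1;d=np.array([x*s,y*s,np.cos(r)])
    else: d=np.array([x,y,1.])
    return -Rm.T@t, Rm.T@d/np.linalg.norm(d)
def onz(c,uv,n,z):
    o,d=ray(c,uv,n);return o+d*(z-o[2])/d[2]
def proj(c,p,n):
    K=c['camera_matrix'];Rm=cv2.Rodrigues(np.array(c['rvec']))[0];q=Rm@np.array(p)+np.array(c['tvec']).ravel()
    if n=='wrist':
        h=np.hypot(q[0],q[1]);a=np.arctan2(h,q[2]);q=np.array([q[0]/h*a,q[1]/h*a,1])
    else:q=q/q[2]
    return K[0,0]*q[0]+K[0,2],K[1,1]*q[1]+K[1,2]
E
python3 - <<'E'
from h import *
s=sense()
for k in s: print(k,np.round(s[k],3))
ims=[shot(n,n+'0.png') for n in('scene','top')]
for n,c in zip(('scene','top'),ims): print(n,np.round(ray(c,(280,210),n),3),c['camera_matrix'][0,0])
E
```

```text
time 0.0
joint_pos [-1.448  0.053  1.614 -0.     1.476 -0.119]
joint_velocities [-0.002  0.002 -0.002  0.    -0.002  0.001]
tau [ 3.0000e-03 -3.9369e+01 -3.7017e+01  0.0000e+00  7.0000e-03  0.0000e+00]
tool_pos [ 0.15  -0.607  0.403]
tool_rot [-1.687  1.569  1.697]
ft_force [ 0.739 -0.263 -0.804]
ft_torque [-0.059  0.037  0.03 ]
gripper_width 0.999
scene [[ 0.667 -0.463  0.958]
 [-0.062  0.467 -0.882]] 383.8992937187013
top [[ 0.347 -0.003  1.51 ]
 [ 0.207  0.015 -0.978]] 491.06657663462744
```

View pics/top0.png

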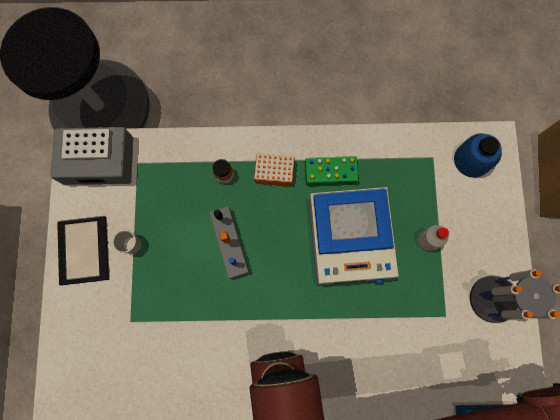

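View pics/scene0.png

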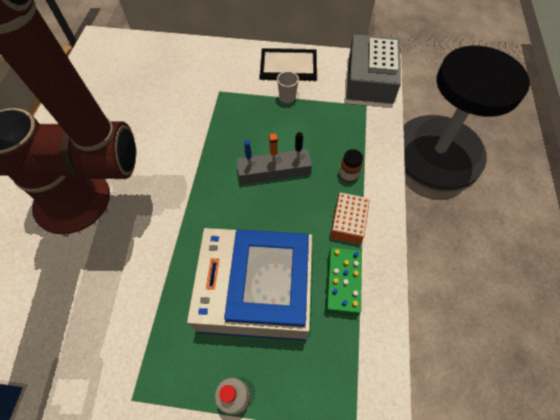

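The rod stands in the rack's middle hole: handle at top (224,237), scene (273,142). The slot frame is at top (357,266), scene (212,274). The brush (blue) and driver (black) stand on either side. The lid and machine front edges show clearly.

```bash
cat >> h.py <<'E'
def orange(c):
    h=cv2.cvtColor(c['frame'],cv2.COLOR_RGB2HSV)
    return cv2.inRange(h,(5,150,90),(20,255,255))
def blobs(m,amin=15):
    n,l,st,ce=cv2.connectedComponentsWithStats(m)
    return [(tuple(np.round(ce[i],1)),int(st[i,4]),(l==i).astype(np.uint8)) for i in range(1,n) if st[i,4]>=amin]
def tri(c1,u1,n1,c2,u2,n2):
    o1,d1=ray(c1,u1,n1);o2,d2=ray(c2,u2,n2)
    a=np.linalg.lstsq(np.c_[d1,-d2],o2-o1,rcond=None)[0]
    p,q=o1+a[0]*d1,o2+a[1]*d2;return (p+q)/2,np.linalg.norm(p-q)
E
python3 - <<'E'
from h import *
for n in('top','scene'):
    c=shot(n)
    for ce,a,m in blobs(orange(c)):
        r=cv2.minAreaRect(cv2.findNonZero(m))
        print(n,ce,a,'slot z:',np.round(onz(c,ce,n,.12),4),'grip z.13:',np.round(onz(c,ce,n,.13),4),'rect',np.round(r[0],1),np.round(r[1],1),round(r[2],1))
        if n=='top' : print([np.round(onz(c,p,n,.12)[:2],3).tolist() for p in cv2.boxPoints(r)])
    # rack end hues: grey rack top mask corners
    if n=='top':
        f=c['frame'];h=cv2.cvtColor(f,cv2.COLOR_RGB2HSV)
        m=cv2.inRange(h,(0,0,50),(180,70,150));m[:200]=0;m[282:]=0;m[:,:200]=0;m[:,255:]=0
        b=max(blobs(m),key=lambda t:t[1]);r=cv2.minAreaRect(cv2.findNonZero(b[2]));print('rack',b[:2],r,[np.round(onz(c,p,n,.05)[:2],3).tolist() for p in cv2.boxPoints(r)])
E
```

```text
top (np.float64(223.3), np.float64(235.6)) 51 slot z: [0.5693 0.1818 0.12  ] grip z.13: [0.5677 0.1805 0.13  ] rect [223.5 235.5] [7. 7.] 90.0
[[0.58, 0.191], [0.58, 0.171], [0.559, 0.171], [0.56, 0.191]]
top (np.float64(356.9), np.float64(266.1)) 89 slot z: [ 0.4754 -0.1966  0.12  ] grip z.13: [ 0.4745 -0.1952  0.13  ] rect [357. 266.] [ 7.1 26.2] 85.6
[[0.484, -0.16], [0.488, -0.233], [0.468, -0.234], [0.464, -0.16]]
top (np.float64(538.0), np.float64(272.6)) 32 slot z: [ 0.4486 -0.7019  0.12  ] grip z.13: [ 0.4479 -0.6969  0.13  ] rect [538.  272.5] [5. 6.] 90.0
[[0.456, -0.694], [0.456, -0.711], [0.442, -0.709], [0.442, -0.693]]
top (np.float64(517.8), np.float64(288.6)) 36 slot z: [ 0.4053 -0.6408  0.12  ] grip z.13: [ 0.4048 -0.6362  0.13  ] rect [517.  288.5] [5. 8.] 90.0
[[0.413, -0.628], [0.412, -0.65], [0.399, -0.649], [0.399, -0.627]]
top (np.float64(556.3), np.float64(313.7)) 31 slot z: [ 0.3352 -0.7387  0.12  ] grip z.13: [ 0.3353 -0.7334  0.13  ] rect [556.5 313.5] [5. 5.] 90.0
[[0.343, -0.733], [0.342, -0.747], [0.329, -0.745], [0.329, -0.732]]
top (np.float64(529.0), 
[... 598 characters left out ...]
 -0.708], [0.101, -0.677]]
rack ((np.float64(229.2), np.float64(243.2)), 1215) ((228.44036865234375, 241.96791076660156), (70.30445098876953, 20.593265533447266), 73.3007583618164) [[0.656, 0.237], [0.674, 0.177], [0.468, 0.116], [0.451, 0.174]]
scene (np.float64(272.5), np.float64(136.9)) 52 slot z: [0.5576 0.2049 0.12  ] grip z.13: [0.5589 0.1969 0.13  ] rect [272.5 137. ] [6. 7.] 90.0
scene (np.float64(347.8), np.float64(234.7)) 93 slot z: [ 0.7774 -0.0644  0.12  ] grip z.13: [ 0.7761 -0.0692  0.13  ] rect [346.6 234.8] [31.   4.7] 13.1
scene (np.float64(212.2), np.float64(273.6)) 116 slot z: [ 0.4767 -0.2016  0.12  ] grip z.13: [ 0.4789 -0.2047  0.13  ] rect [212.2 273.5] [ 8.3 30.6] 9.1
```

```bash
cat >> h.py <<'E'
def cur():
    s=sense();return np.array(s['tool_pos']),R.from_euler('xyz',s['tool_rot']),s
def goto(p,yaw):
    "print shift mm / twist to bring TCP to p, pointing down, jaw axis at world yaw (rad)"
    p0,R0,s=cur()
    y=np.array([np.cos(yaw),np.sin(yaw),0]);x=np.array([0,0,-1.])
    Rt=R.from_matrix(np.c_[x,y,np.cross(x,y)])
    print('dpos',np.round(R0.inv().apply(np.array(p)-p0)*1e3,1),'twist',np.round((R0.inv()*Rt).as_rotvec(),4))
E
python3 - <<'E'
from h import *
p,r,s=cur();print(np.round(r.as_matrix(),3))
y=r.apply([0,1,0]);a=np.arctan2(y[1],y[0]);print('jaw yaw',a)
for yy in (a,.29+np.pi/2,.29-np.pi/2, .29): goto([.562-.04,.176,.47],yy)
c=shot('wrist');print(np.round(np.array(r.inv().apply(ray(c,(280,210),'wrist')[0]-p)),3),r.inv().apply(ray(c,c['camera_matrix'][:2,2],'wrist')[1]),c['camera_matrix'])
E
```

```text
[[-0.     0.239 -0.971]
 [ 0.001 -0.971 -0.239]
 [-1.    -0.001 -0.   ]]
jaw yaw -1.3290302500110645
dpos [ -65.2 -670.8 -548.9] twist [-0.     -0.0001  0.0012]
dpos [ -65.2 -670.8 -548.9] twist [3.0934e+00 1.9000e-03 2.0000e-04]
dpos [ -65.2 -670.8 -548.9] twist [-0.0482 -0.0002  0.0012]
dpos [ -65.2 -670.8 -548.9] twist [-1.619e+00 -1.100e-03  8.000e-04]
[ 0.031 -0.    -0.079] [ 0.95266704 -0.00116455  0.3040134 ] [[325.1922621    0.         283.7756144 ]
 [  0.         325.1922621  208.07276059]
 [  0.           0.           1.        ]]
```

step_arm(delta_pos=[[-75,0,0],[-75,-661,-588],[-75,-661,-588],[-75,-661,-588],[-75,-661,-588],[-75,-661,-588],[-75,-661,-588],[-75,-661,-588],[-75,-661,-588],[-75,-661,-588],[-75,-661,-588],[-75,-661,-588]], twist=[[0,0,0],[0,0,0],[0,0,0],[0,0,0],[0,0,0],[0,0,0],[0,0,0],[0,0,0],[0,0,0],[0,0,0],[0,0,0],[0,0,0]], claw=[0,0,0,0,0,0,0,0,0,0,0,0])

```text
time: 1.75
tool_pos: [0.4706, 0.0035, 0.4773]
tool_rot: [-2.862, 1.57, 0.522]
ft_force: [0.5, -0.6, 0.8]
gripper_width: 1.0
```

```bash
python3 - <<'E'
from h import *
p,r,s=cur();print(s['time'],p,s['joint_pos']);goto([.562,.176,.48],-1.329)
E
```

```text
1.75 [0.47064592 0.00351073 0.47730362] [-1.51015211e-01 -3.60387996e-01  1.86248022e+00  7.14410033e-04
  1.63860603e+00  1.17764734e+00]
dpos [  -2.5 -145.5 -130.1] twist [ 0.0004 -0.0011  0.0003]
```

step_arm(delta_pos=[[-2.5,-145.5,-130],[-2.5,-145.5,-130],[-2.5,-145.5,-130],[-2.5,-145.5,-130],[-2.5,-145.5,-130]], twist=[[0,0,0],[0,0,0],[0,0,0],[0,0,0],[0,0,0]], claw=[0,0,0,0,0])

```text
time: 2.38
tool_pos: [0.562, 0.1762, 0.4795]
tool_rot: [1.274, 1.571, -1.625]
ft_force: [0.5, -0.1, -0.9]
gripper_width: 0.997
```

```bash
python3 - <<'E'
from h import *
p,r,s=cur();print(s['time'],p)
c=shot('wrist','w1.png')
for ce,a,m in blobs(orange(c),80):
    cnt=cv2.findContours(m,cv2.RETR_EXTERNAL,cv2.CHAIN_APPROX_NONE)[0][0]
    print(ce,a,np.round(onz(c,ce,'wrist',.165),4))
E
```

```text
2.375 [0.5620003  0.17618865 0.47954937]
(np.float64(311.7), np.float64(10.4)) 236 [0.7294 0.1931 0.165 ]
(np.float64(407.3), np.float64(49.4)) 1177 [0.7214 0.1022 0.165 ]
(np.float64(286.5), np.float64(178.7)) 214 [0.5778 0.1779 0.165 ]
(np.float64(286.8), np.float64(196.9)) 436 [0.5615 0.1736 0.165 ]
(np.float64(511.3), np.float64(301.5)) 113 [ 0.4981 -0.1412  0.165 ]
(np.float64(3.8), np.float64(413.6)) 112 [-0.107   0.6972  0.165 ]
```

View pics/w1.png

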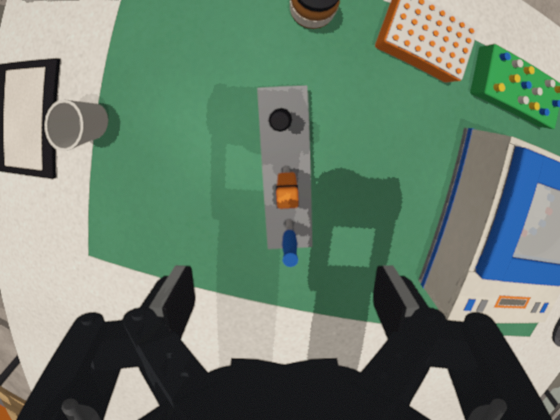

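The wrist view shows the handle top near (287,197) with the black band just above it at about (287,186). The driver's at (280,119), and the brush at (290,245). I need an enlarged crop to get the handle's turn.

```bash
python3 - <<'E'
from h import *
im=cv2.imread('pics/w1.png')
cv2.imwrite('pics/w1c.png',cv2.resize(im[165:217,255:320],None,fx=10,fy=10,interpolation=cv2.INTER_NEAREST))
E
```

```text
(no output)
```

View pics/w1c.png

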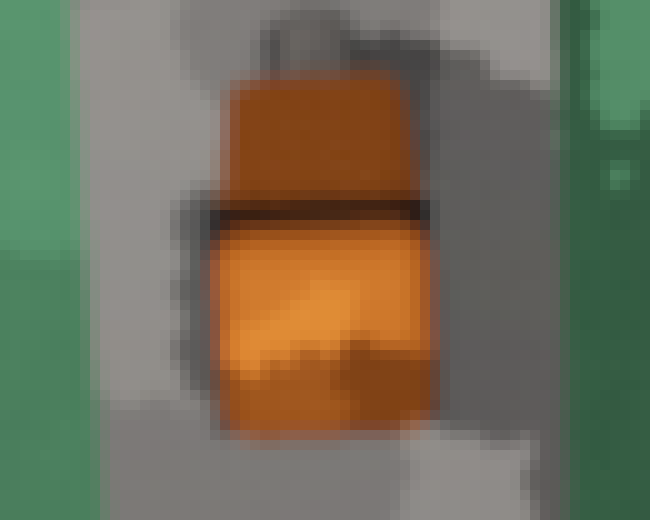

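The handle's top face has crop corners of about (215,225), (432,215), (436,420) and (222,437), so it's only slightly turned in the picture.

```bash
python3 - <<'E'
from h import *
c=read_camera('wrist')
P=np.array([onz(c,(255+u/10-.5,165+v/10-.5),'wrist',.165)[:2] for u,v in[(215,225),(432,215),(436,420),(222,437)]])
print(np.round(P,4),P.mean(0));
for i in range(4):
    d=P[(i+1)%4]-P[i];print(np.linalg.norm(d),np.degrees(np.arctan2(d[1],d[0])))
d1=P[1]-P[0]+P[2]-P[3]; print('yaw',np.arctan2(d1[1],d1[0]))
m=P.mean(0)
goto([*m,.285+.0],np.arctan2(d1[1],d1[0])); goto([*m,.36],np.arctan2(d1[1],d1[0]))
E
```

```text
[[0.568  0.1844]
 [0.5736 0.1657]
 [0.555  0.1605]
 [0.5487 0.1792]] [0.56133582 0.17244483]
0.01952924025650292 -73.47040351722644
0.01931975468209684 -164.44634809244266
0.019667349126587085 108.5518341664408
0.02001613168644453 15.227266953653897
yaw -1.2645909044625672
dpos [195.    2.3   1.1] twist [-0.0652 -0.0009 -0.0002]
dpos [120.    2.3   1. ] twist [-0.0652 -0.0009 -0.0002]
```

step_arm(delta_pos=[[60,2,1],[105,2,1],[105,2,1],[105,2,1]], twist=[[-0.065,0,0],[-0.065,0,0],[-0.065,0,0],[-0.065,0,0]], claw=[0,0,0,0])

```text
time: 2.98
tool_pos: [0.5617, 0.172, 0.3776]
tool_rot: [2.969, 1.567, 0.133]
ft_force: [-0.4, -0.2, 0.3]
gripper_width: 1.004
```

```bash
python3 - <<'E'
from h import *
p,r,s=cur();print(s['time'],p)
c=shot('wrist','w2.png')
print(proj(c,(.5613,.1735,.165),'wrist'))
f=c['frame'];h=cv2.cvtColor(f,cv2.COLOR_RGB2HSV)
u,v=map(int,proj(c,(.5613,.1735,.165),'wrist'))
im=f[v-45:v+45,u-60:u+60,::-1];print(u,v)
cv2.imwrite('pics/w2c.png',cv2.resize(im,None,fx=6,fy=6,interpolation=cv2.INTER_NEAREST))
E
```

```text
2.975 [0.56166693 0.17199877 0.37762266]
(np.float64(281.32490980047714), np.float64(241.90834090561435))
281 241
```

View pics/w2c.png

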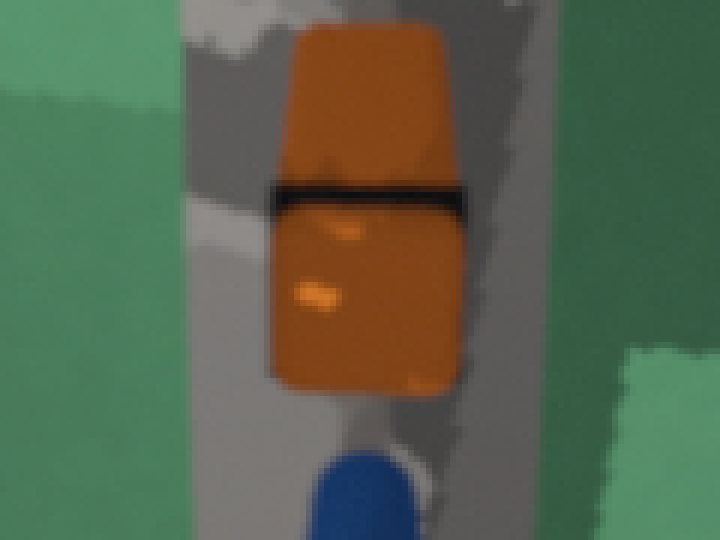

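The handle's top face is now large in the crop: corners about (274,206), (465,208), (461,395), (272,389), nearly square to the jaws.

```bash
python3 - <<'E'
from h import *
c=read_camera('wrist');p,r,s=cur()
P=np.array([onz(c,(221+u/6-.5,196+v/6-.5),'wrist',.165)[:2] for u,v in[(274,206),(465,208),(461,395),(272,389)]])
m=P.mean(0);print(m)
for i in range(4):
    d=P[(i+1)%4]-P[i];print(np.linalg.norm(d),np.degrees(np.arctan2(d[1],d[0])))
d1=P[1]-P[0]+P[2]-P[3];y=np.arctan2(d1[1],d1[0]);print('yaw',y)
goto([*m,.285],y)
E
```

```text
[0.55917168 0.17264998]
0.0192251458204067 -73.23853949889448
0.021059158625368852 -162.81201334287954
0.019780589866546204 105.39222884454466
0.02058966296435722 15.667700007076872
yaw -1.290372613661424
dpos [93.7 -1.1  3.3] twist [ 0.0249 -0.0065 -0.0009]
```

step_arm(delta_pos=[[40,-1,2],[80,-1,2],[94,-1,2],[94,-1,2],[94,-1,2],[94,-1,2],[94,-1,2],[94,-1,2],[94,-1,2],[94,-1,2]], twist=[[0.015,-0.006,0],[0.015,-0.006,0],[0.015,-0.006,0],[0.015,-0.006,0],[0.015,-0.006,0],[0.015,-0.006,0],[0.015,-0.006,0],[0.015,-0.006,0],[0.015,-0.006,0],[0.015,-0.006,0]], claw=[0,0,0,0,0.5,0.8,1,1,1,1])

```text
time: 4.32
tool_pos: [0.5606, 0.173, 0.2854]
tool_rot: [2.603, 1.569, -0.248]
ft_force: [-1.0, -0.7, 3.6]
gripper_width: 0.226
```

```bash
python3 - <<'E'
from h import *
p,r,s=cur();print({k:np.round(s[k],4) for k in('time','tool_pos','joint_pos','ft_force','ft_torque','gripper_width')});print(r.as_matrix().round(4))
E
```

```text
{'time': np.float64(4.325), 'tool_pos': array([0.5606, 0.173 , 0.2854]), 'joint_pos': array([ 1.7260e-01,  6.4800e-02,  1.8066e+00, -7.0000e-04,  1.2687e+00,
        1.4533e+00]), 'ft_force': array([-1.0126, -0.7213,  3.6353]), 'ft_torque': array([0.1273, 0.0952, 0.0147]), 'gripper_width': np.float64(0.2257)}
[[ 1.600e-03  2.863e-01 -9.581e-01]
 [-4.000e-04 -9.581e-01 -2.863e-01]
 [-1.000e+00  8.000e-04 -1.400e-03]]
```

step_arm(delta_pos=[[-20,0,0],[-60,0,0],[-110,0,0],[-160,0,0],[-200,0,0],[-200,316,241],[-200,316,241],[-200,316,241],[-200,316,241],[-200,316,241],[-200,316,241],[-200,316,241]], twist=[[0,0,0],[0,0,0],[0,0,0],[0,0,0],[0,0,0],[0,0,0],[0,0,0],[0,0,0],[0,0,0],[0,0,0],[0,0,0],[0,0,0]], claw=[1,1,1,1,1,1,1,1,1,1,1,1])

```text
time: 5.82
tool_pos: [0.418, -0.201, 0.4861]
tool_rot: [2.053, 1.57, -0.802]
ft_force: [0.5, 0.1, -1.3]
gripper_width: 0.224
```

```bash
python3 - <<'E'
from h import *
p,r,s=cur();print({k:np.round(s[k],4) for k in('time','tool_pos','joint_pos','ft_force','gripper_width')})
c=shot('wrist','w3.png')
for ce,a,m in blobs(orange(c),80):
    q=cv2.minAreaRect(cv2.findNonZero(m));B=np.array([onz(c,x,'wrist',.12)[:2] for x in cv2.boxPoints(q)])
    print(ce,a,q,np.round(B,4).tolist(),np.round(B.mean(0),4))
E
```

```text
{'time': np.float64(5.825), 'tool_pos': array([ 0.418 , -0.201 ,  0.4861]), 'joint_pos': array([-6.0870e-01, -3.8010e-01,  1.8630e+00, -2.0000e-04,  1.6575e+00,
        6.7590e-01]), 'ft_force': array([ 0.4674,  0.0956, -1.3269]), 'gripper_width': np.float64(0.2239)}
(np.float64(297.0), np.float64(130.1)) 452 ((297.5075988769531, 130.0121612548828), (70.52593994140625, 18.885438919067383), 12.907408714294434) [[0.4639, -0.1633], [0.4834, -0.1622], [0.4882, -0.2344], [0.4685, -0.236]] [ 0.476 -0.199]
(np.float64(283.8), np.float64(278.9)) 2605 ((283.4999694824219, 277.0), (46.99999237060547, 61.99999237060547), -0.0) [[0.2576, -0.2171], [0.3405, -0.1957], [0.3554, -0.2467], [0.2741, -0.2733]] [ 0.3069 -0.2332]
(np.float64(283.8), np.float64(340.1)) 2105 ((284.0, 341.5), (43.0, 54.0), 90.0) [[0.2379, -0.2182], [0.2572, -0.2843], [0.1825, -0.3099], [0.1612, -0.237]] [ 0.2097 -0.2623]
```

View pics/w3.png

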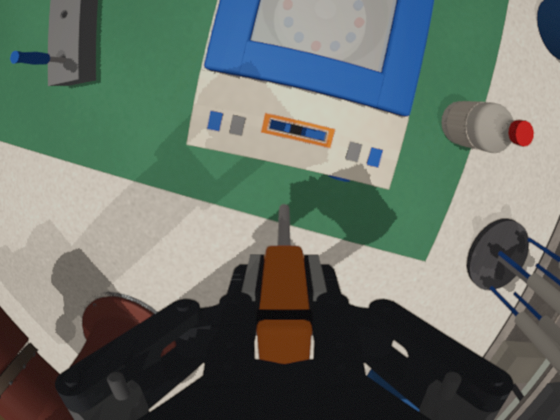

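The slot frame is at (297,130), which gives (0.476,-0.199) with yaw of about 0.06, and its size of 72x19.7 mm fits. The rod's blade tip is at about (285,207). There is something dark inside the slot, so I'll crop it and check where the tip lies relative to the TCP.

```bash
python3 - <<'E'
from h import *
c=read_camera('wrist');p,r,s=cur()
print('tip',onz(c,(285,207),'wrist',p[2]-.275),p)
print('exp tip px',proj(c,p+r.apply([.275,0,0]),'wrist'))
im=cv2.imread('pics/w3.png')
a=cv2.resize(im[105:155,255:340],None,fx=9,fy=9,interpolation=cv2.INTER_CUBIC)
a=np.clip(a.astype(float)*1.6,0,255).astype(np.uint8)
cv2.imwrite('pics/w3c.png',a)
E
```

```text
tip [ 0.41980945 -0.20264508  0.21089303] [ 0.41861669 -0.20038032  0.48589303]
exp tip px (np.float64(282.1022901426612), np.float64(207.4153009109649))
```

View pics/w3c.png

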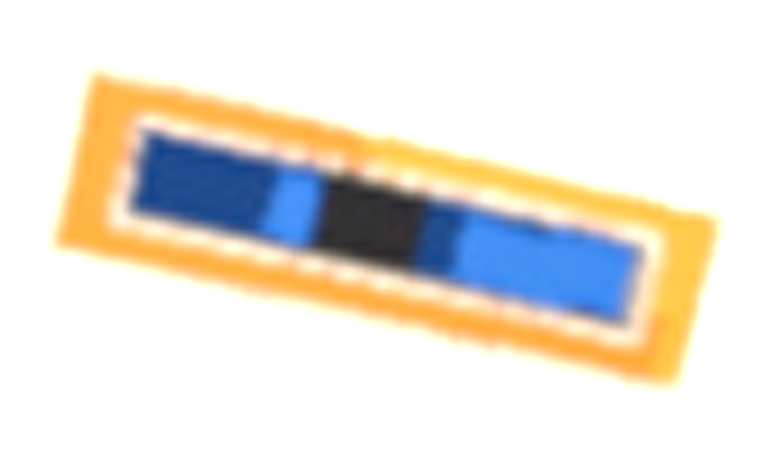

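```bash
python3 - <<'E'
from h import *
c=read_camera('wrist');p,r,s=cur()
f=lambda u,v,z:onz(c,(255+(u+.5)/9-.5,105+(v+.5)/9-.5),'wrist',z)[:2]
# inner slot corners
S=np.array([f(*q,.12) for q in[(138,125),(645,243),(628,325),(125,212)]]);print('slot',S.round(4).tolist(),S.mean(0))
for z in(.095,.083,.071):
    a,b=f(317,208,z),f(424,228,z);print(z,a,b,(a+b)/2,np.linalg.norm(a-b))
# tip: rows around blade
g=c['frame'].astype(int)
for v in range(198,224,2): print(v,' '.join('%d'%x for x in g[v,274:298].sum(1)//3))
E
```

```text
slot [[0.4798, -0.1677], [0.4834, -0.2269], [0.4738, -0.2279], [0.4698, -0.169]] [ 0.47671454 -0.19788894]
0.095 [ 0.47499863 -0.19073696] [ 0.476377   -0.20397295] [ 0.47568782 -0.19735496] 0.013307569750360262
0.083 [ 0.47435733 -0.19115616] [ 0.47578164 -0.20483334] [ 0.47506948 -0.19799475] 0.013751142627972472
0.071 [ 0.47371602 -0.19157536] [ 0.47518628 -0.20569373] [ 0.47445115 -0.19863454] 0.01419471550558465
198 95 95 94 95 94 94 96 93 94 96 95 94 96 96 94 85 69 60 61 59 58 58 60 59
200 97 96 96 96 95 93 94 93 93 94 94 94 95 95 93 85 78 75 66 59 60 59 59 60
202 97 96 96 95 95 93 93 92 92 93 93 93 93 91 85 80 72 65 61 59 59 59 59 59
204 95 95 95 95 95 93 92 92 90 88 89 87 80 70 62 59 58 58 60 58 58 59 60 59
206 95 95 96 96 95 91 90 88 87 87 84 82 80 75 69 62 59 59 59 58 59 60 58 60
208 94 95 96 95 94 92 89 88 87 87 85 84 80 78 73 66 60 58 58 59 60 59 60 59
210 95 96 95 95 91 90 88 89 87 86 85 84 81 77 74 65 60 58 60 59 60 60 59 59
212 95 87 80 72 73 83 88 88 87 86 85 83 82 78 73 67 61 58 58 60 60 58 58 58
214 80 69 59 60 69 84 87 88 89 87 85 84 81 78 75 68 61 60 59 60 58 60 58 58
216 59 60 58 61 70 78 80 84 87 87 85 84 81 77 73 69 62 60 60 58 58 57 59 58
218 59 59 59 62 71 75 76 81 85 87 86 84 81 77 75 69 61 60 59 61 59 58 60 59
220 66 63 59 61 68 72 75 75 80 84 85 82 78 77 75 68 63 61 59 60 59 59 59 62
222 117 111 105 96 82 74 74 75 77 82 83 79 77 77 73 71 65 60 59 62 70 70 73 80
```

```bash
python3 - <<'E'
from h import *
y=np.arctan2(-.9581,.2863);print(y);goto([.4759,-.197,.415],y)
E
```

```text
-1.2804219177409446
dpos [ 70.9  13.9 -55. ] twist [-0.0026 -0.0013 -0.0004]
```

step_arm(delta_pos=[[0,14,-55],[30,14,-55],[60,14,-55],[71,14,-55],[71,14,-55],[71,14,-55]], twist=[[0,-0.001,0],[0,-0.001,0],[0,-0.001,0],[0,-0.001,0],[0,-0.001,0],[0,-0.001,0]], claw=[1,1,1,1,1,1])

```text
time: 6.72
tool_pos: [0.4763, -0.1969, 0.4168]
tool_rot: [2.311, 1.568, -0.543]
ft_force: [-0.2, 0.2, 0.3]
gripper_width: 0.229
```

```bash
python3 - <<'E'
from h import *
p,r,s=cur();print({k:np.round(s[k],4) for k in('time','tool_pos','ft_force','gripper_width')})
c=shot('wrist','w4.png')
e=proj(c,p+r.apply([.275,0,0]),'wrist');print('exp tip',e)
for ce,a,m in blobs(orange(c),80):
    q=cv2.minAreaRect(cv2.findNonZero(m));B=np.array([onz(c,x,'wrist',.12)[:2] for x in cv2.boxPoints(q)])
    print(ce,a,np.round(B.mean(0),4))
for P in((.4763,-.1985,.12),(.4763,-.1985,.13)):print('slot px',proj(c,P,'wrist'))
u,v=map(int,e);cv2.imwrite('pics/w4c.png',cv2.resize(c['frame'][v-40:v+40,u-50:u+50,::-1],None,fx=7,fy=7,interpolation=cv2.INTER_CUBIC));print(u,v)
E
```

```text
{'time': np.float64(6.725), 'tool_pos': array([ 0.4763, -0.1969,  0.4168]), 'ft_force': array([-0.1903,  0.1605,  0.3089]), 'gripper_width': np.float64(0.2294)}
exp tip (np.float64(284.0944958301412), np.float64(209.15772535125663))
(np.float64(285.7), np.float64(202.5)) 689 [ 0.4755 -0.1992]
(np.float64(283.7), np.float64(278.8)) 2640 [ 0.4044 -0.2183]
(np.float64(283.8), np.float64(340.1)) 2121 [ 0.3275 -0.2415]
slot px (np.float64(285.07503665454607), np.float64(202.47704469982222))
slot px (np.float64(285.1411074862226), np.float64(205.9426722142239))
284 209
```

View pics/w4c.png

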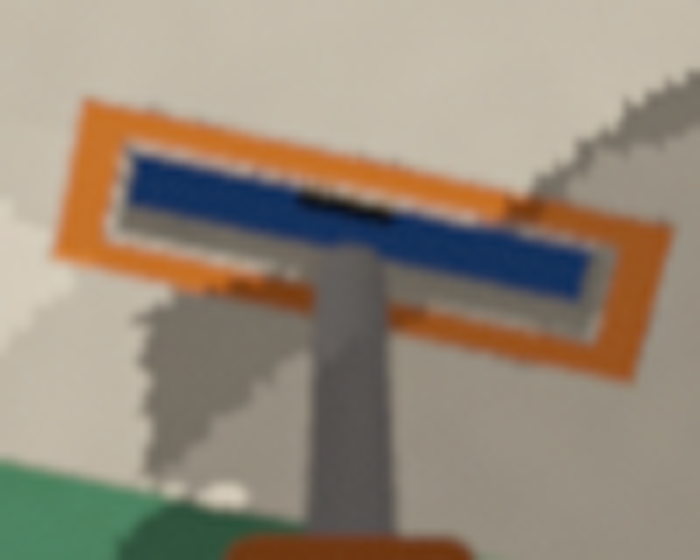

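The blade tip is at crop (350,246), just in front of the slot in the image because of its height. The slot's inner centre is at about (361,241), and the black tab shows at about (345,203).

```bash
python3 - <<'E'
from h import *
c=read_camera('wrist');p,r,s=cur();print(p)
f=lambda u,v,z:onz(c,(234+(u+.5)/7-.5,169+(v+.5)/7-.5),'wrist',z)[:2]
print('tip rim',f(350,246,p[2]-.275),'blade axis 4mm up',)
S=np.array([f(*q,.12) for q in[(128,140),(615,245),(592,340),(110,240)]]);print('slot',S.round(4).tolist(),S.mean(0))
for z in(.095,.083,.071):print(z,f(300,195,z),f(391,212,z),f(345,203,z))
print('cam',ray(c,(280,210),'wrist')[0])
E
```

```text
[ 0.47618056 -0.19714483  0.41669781]
tip rim [ 0.4811775  -0.19588794] blade axis 4mm up
slot [[0.4802, -0.1682], [0.4842, -0.2289], [0.4717, -0.23], [0.4674, -0.1694]] [ 0.47586278 -0.19913861]
0.095 [ 0.47258   -0.1915642] [ 0.47373985 -0.20382427] [ 0.47320545 -0.19760484]
0.083 [ 0.46931119 -0.19225758] [ 0.47051886 -0.20502306] [ 0.46996243 -0.19854724]
0.071 [ 0.46604238 -0.19295097] [ 0.46729786 -0.20622184] [ 0.46671941 -0.19948963]
cam [ 0.55187565 -0.17474387  0.38609945]
```

step_arm(delta_pos=[[6,0.7,1.2],[12,0.7,1.2],[17,0.7,1.2],[17,0.7,1.2]], twist=[[0,0,0],[0,0,0],[0,0,0],[0,0,0]], claw=[1,1,1,1])

```text
time: 7.32
tool_pos: [0.4751, -0.1981, 0.3988]
tool_rot: [2.312, 1.569, -0.542]
ft_force: [0.3, 0.4, -0.4]
gripper_width: 0.222
```

```bash
python3 - <<'E'
from h import *
p,r,s=cur();print({k:np.round(s[k],4) for k in('time','tool_pos','ft_force','gripper_width')})
c=shot('wrist','w5.png')
e=proj(c,p+r.apply([.275,0,0]),'wrist');print('exp tip',e)
u,v=map(int,e);cv2.imwrite('pics/w5c.png',cv2.resize(c['frame'][v-40:v+40,u-50:u+50,::-1],None,fx=7,fy=7,interpolation=cv2.INTER_CUBIC));print(u,v)
E
```

```text
{'time': np.float64(7.325), 'tool_pos': array([ 0.4751, -0.1981,  0.3988]), 'ft_force': array([ 0.2896,  0.4296, -0.3801]), 'gripper_width': np.float64(0.2221)}
exp tip (np.float64(284.1329290056985), np.float64(209.1517183165143))
284 209
```

View pics/w5c.png

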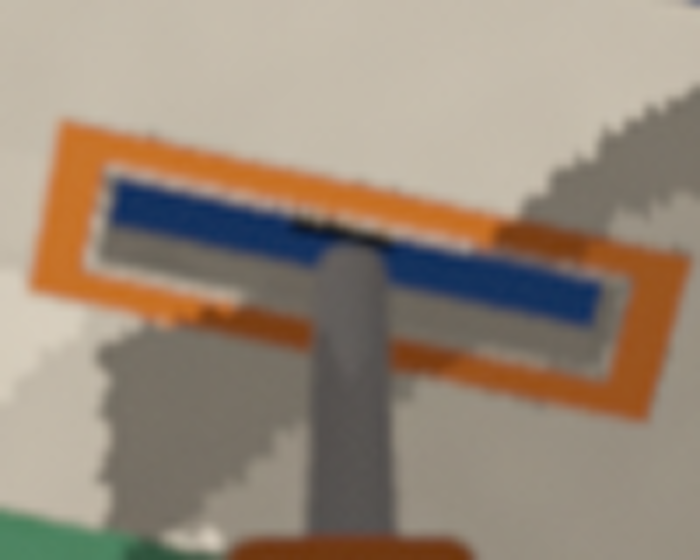

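The tip rim at crop (350,245) lies about 0.8 mm past the slot's centre line (about 278 at tip level). I'll correct by 0.7 mm and go down in small steps.

step_arm(delta_pos=[[0,0,0.7],[2,0,0.7],[4,0,0.7],[6,0,0.7],[8,0,0.7]], twist=[[0,0,0],[0,0,0],[0,0,0],[0,0,0],[0,0,0]], claw=[1,1,1,1,1])

```text
time: 8.0
tool_pos: [0.4745, -0.1984, 0.391]
tool_rot: [2.299, 1.569, -0.555]
ft_force: [-0.3, -0.2, -0.7]
gripper_width: 0.224
```

step_arm(delta_pos=[[2,0,0],[4,0,0],[6,0,0],[8,0,0],[10,0,0],[12,0,0],[14,0,0],[16,0,0]], twist=[[0,0,0],[0,0,0],[0,0,0],[0,0,0],[0,0,0],[0,0,0],[0,0,0],[0,0,0]], claw=[1,1,1,1,1,1,1,1])

```text
time: 9.0
tool_pos: [0.4746, -0.1984, 0.3749]
tool_rot: [2.304, 1.569, -0.55]
ft_force: [0.0, 0.4, -0.5]
gripper_width: 0.227
```

step_arm(delta_pos=[[1,0,0],[2,0,0],[3,0,0],[4,0,0],[5,0,0],[5,0,0]], twist=[[0,0,0],[0,0,0],[0,0,0],[0,0,0],[0,0,0],[0,0,0]], claw=[1,1,1,1,1,1])

```text
time: 9.75
tool_pos: [0.4746, -0.1984, 0.3698]
tool_rot: [2.3, 1.569, -0.554]
ft_force: [0.1, -0.4, -0.7]
gripper_width: 0.223
```

step_arm(delta_pos=[[1,0,0],[2,0,0],[3,0,0],[4,0,0],[4,0,0]], twist=[[0,0,0],[0,0,0],[0,0,0],[0,0,0],[0,0,0]], claw=[1,1,1,1,1])

```text
time: 10.38
tool_pos: [0.4745, -0.1983, 0.3656]
tool_rot: [2.324, 1.569, -0.53]
ft_force: [-0.1, -0.7, -1.5]
gripper_width: 0.232
```

step_arm(delta_pos=[[1,0,0],[2,0,0],[3,0,0],[4,0,0],[4,0,0]], twist=[[0,0,0],[0,0,0],[0,0,0],[0,0,0],[0,0,0]], claw=[1,1,1,1,1])

```text
time: 11.0
tool_pos: [0.4745, -0.1983, 0.3615]
tool_rot: [2.3, 1.569, -0.554]
ft_force: [0.4, 0.0, -1.3]
gripper_width: 0.225
```

step_arm(delta_pos=[[1,0,0],[2,0,0],[3,0,0],[4,0,0],[4,0,0]], twist=[[0,0,0],[0,0,0],[0,0,0],[0,0,0],[0,0,0]], claw=[1,1,1,1,1])

```text
time: 11.62
tool_pos: [0.4745, -0.1983, 0.3573]
tool_rot: [2.324, 1.569, -0.53]
ft_force: [0.6, -0.5, -1.0]
gripper_width: 0.224
```

Tip about 38 mm down, still free.

step_arm(delta_pos=[[1,0,0],[2,0,0],[3,0,0],[4,0,0],[4,0,0]], twist=[[0,0,0],[0,0,0],[0,0,0],[0,0,0],[0,0,0]], claw=[1,1,1,1,1])

```text
time: 12.25
tool_pos: [0.4745, -0.1983, 0.3532]
tool_rot: [2.31, 1.57, -0.544]
ft_force: [-0.7, -0.2, -1.6]
gripper_width: 0.224
```

step_arm(delta_pos=[[1,0,0],[2,0,0],[3,0,0],[4,0,0],[4,0,0]], twist=[[0,0,0],[0,0,0],[0,0,0],[0,0,0],[0,0,0]], claw=[1,1,1,1,1])

```text
time: 12.88
tool_pos: [0.4744, -0.1983, 0.3491]
tool_rot: [2.325, 1.57, -0.529]
ft_force: [0.5, -0.1, -0.9]
gripper_width: 0.227
```

step_arm(delta_pos=[[1,0,0],[2,0,0],[3,0,0],[4,0,0],[4,0,0]], twist=[[0,0,0],[0,0,0],[0,0,0],[0,0,0],[0,0,0]], claw=[1,1,1,1,1])

```text
time: 13.5
tool_pos: [0.4745, -0.1983, 0.3455]
tool_rot: [2.305, 1.57, -0.549]
ft_force: [-2.3, 0.3, 2.6]
gripper_width: 0.227
```

step_arm(delta_pos=[[0.5,0,0],[1,0,0],[1.5,0,0],[2,0,0],[2,0,0]], twist=[[0,0,0],[0,0,0],[0,0,0],[0,0,0],[0,0,0]], claw=[1,1,1,1,1])

```text
time: 14.12
tool_pos: [0.4745, -0.1984, 0.3435]
tool_rot: [2.285, 1.57, -0.568]
ft_force: [-1.0, 0.5, 3.5]
gripper_width: 0.228
```

step_arm(delta_pos=[[0.5,0,0],[1,0,0],[1.5,0,0],[2,0,0],[2,0,0]], twist=[[0,0,0],[0,0,0],[0,0,0],[0,0,0],[0,0,0]], claw=[1,1,1,1,1])

```text
time: 14.75
tool_pos: [0.4745, -0.1984, 0.3415]
tool_rot: [2.299, 1.569, -0.555]
ft_force: [-1.2, 0.5, 4.3]
gripper_width: 0.225
```

step_arm(delta_pos=[[0.5,0,0],[1,0,0],[1.5,0,0],[1.5,0,0]], twist=[[0,0,0],[0,0,0],[0,0,0],[0,0,0]], claw=[1,1,1,1])

```text
time: 15.25
tool_pos: [0.4746, -0.1984, 0.3401]
tool_rot: [2.257, 1.569, -0.596]
ft_force: [-2.3, 1.6, 5.3]
gripper_width: 0.223
```

```bash
cat > lid.py <<'E'
from h import *
p,r,s=cur();print({k:np.round(s[k],4) for k in('time','tool_pos','ft_force')})
c=shot('scene');a=cv2.imread('pics/scene0.png')[:,:,::-1]
d=np.abs(c['frame'].astype(int)-a).sum(2)[225:330,225:315];print('changed px in lid area',(d>60).sum())
h=cv2.cvtColor(c['frame'],cv2.COLOR_RGB2HSV);h0=cv2.cvtColor(np.ascontiguousarray(a),cv2.COLOR_RGB2HSV)
for x in(h0,h):
    m=cv2.inRange(x,(105,150,80),(125,255,255));b=max(blobs(m),key=lambda t:t[1]);print(b[:2],cv2.boundingRect(cv2.findNonZero(b[2])))
E
python3 lid.py
```

```text
{'time': np.float64(15.25), 'tool_pos': array([ 0.4746, -0.1984,  0.3401]), 'ft_force': array([-2.279 ,  1.5698,  5.2968])}
changed px in lid area 1870
((np.float64(268.1), np.float64(279.0)), 4185) (225, 230, 83, 95)
((np.float64(267.9), np.float64(279.2)), 4237) (225, 229, 83, 97)
```

Lid not open yet (its outline is unchanged; the changed pixels are shadow). The force is about 6.5 N, so I'll press 1 mm more.

step_arm(delta_pos=[[0.5,0,0],[1,0,0],[1,0,0]], twist=[[0,0,0],[0,0,0],[0,0,0]], claw=[1,1,1])

```text
time: 15.68
tool_pos: [0.4746, -0.1984, 0.3392]
tool_rot: [2.274, 1.569, -0.58]
ft_force: [-1.9, 0.5, 4.9]
gripper_width: 0.227
```

```bash
python3 lid.py
```

```text
{'time': np.float64(15.675), 'tool_pos': array([ 0.4746, -0.1984,  0.3392]), 'ft_force': array([-1.9215,  0.4699,  4.8601])}
changed px in lid area 4571
((np.float64(268.1), np.float64(279.0)), 4185) (225, 230, 83, 95)
((np.float64(271.4), np.float64(273.5)), 4731) (228, 213, 85, 113)
```

The lid is moving, so I'll hold still.

step_arm(delta_pos=[[0,0,0],[0,0,0],[0,0,0],[0,0,0],[0,0,0],[0,0,0]], twist=[[0,0,0],[0,0,0],[0,0,0],[0,0,0],[0,0,0],[0,0,0]], claw=[1,1,1,1,1,1])

```text
time: 16.48
tool_pos: [0.4746, -0.1984, 0.3394]
tool_rot: [2.26, 1.569, -0.594]
ft_force: [-1.4, -0.1, 6.1]
gripper_width: 0.223
```

```bash
python3 lid.py; python3 -c "
from h import *
shot('scene','s2.png')"
```

```text
{'time': np.float64(16.475), 'tool_pos': array([ 0.4746, -0.1984,  0.3394]), 'ft_force': array([-1.4222, -0.1265,  6.1491])}
changed px in lid area 5567
((np.float64(268.1), np.float64(279.0)), 4185) (225, 230, 83, 95)
((np.float64(277.8), np.float64(270.1)), 4153) (243, 209, 71, 117)
```

View pics/s2.png

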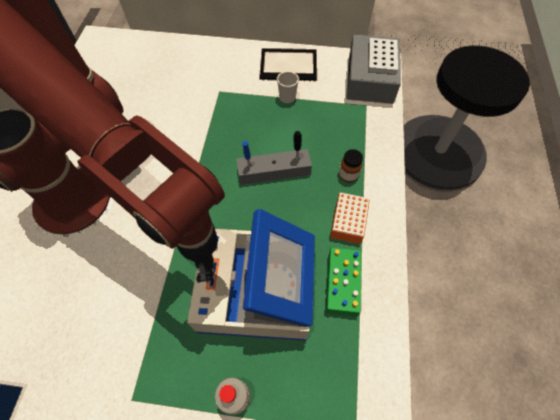

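The lid stands open: it's tilted up at (280,268), clear of the gripper. I'll withdraw straight up, then go back over the rack.

step_arm(delta_pos=[[-5,0,0],[-30,0,0],[-70,0,0],[-120,0,0],[-150,0,0],[-150,-331,-189],[-150,-331,-189],[-150,-331,-189],[-150,-331,-189],[-150,-331,-189],[-150,-331,-189],[-150,-331,-189]], twist=[[0,0,0],[0,0,0],[0,0,0],[0,0,0],[0,0,0],[0,0,0],[0,0,0],[0,0,0],[0,0,0],[0,0,0],[0,0,0],[0,0,0]], claw=[1,1,1,1,1,1,1,1,1,1,1,1])

```text
time: 18.08
tool_pos: [0.5618, 0.1763, 0.4874]
tool_rot: [0.802, 1.57, -2.047]
ft_force: [1.0, -0.9, -0.6]
gripper_width: 0.223
```

```bash
python3 - <<'E'
from h import *
y=np.arctan2(-.9581,.2863);goto([.5606,.173,.35],y)
E
```

```text
dpos [137.4   2.7   2. ] twist [ 0.0026  0.0004 -0.0004]
```

step_arm(delta_pos=[[0,2.7,2],[50,2.7,2],[100,2.7,2],[137,2.7,2],[145,2.7,2],[145,2.7,2],[145,2.7,2]], twist=[[0.003,0,0],[0.003,0,0],[0.003,0,0],[0.003,0,0],[0.003,0,0],[0.003,0,0],[0.003,0,0]], claw=[1,1,1,1,1,1,1])

```text
time: 18.95
tool_pos: [0.5614, 0.1727, 0.3451]
tool_rot: [2.893, 1.567, 0.041]
ft_force: [-0.2, -0.1, 0.2]
gripper_width: 0.224
```

```bash
python3 - <<'E'
from h import *
y=np.arctan2(-.9581,.2863);goto([.5606,.173,.2854],y)
p,r,s=cur();print(p)
c=shot('wrist','w6.png')
e=proj(c,p+r.apply([.275,0,0]),'wrist');u,v=map(int,e);print(e,'hole px',proj(c,(.5606,.173,.05),'wrist'))
cv2.imwrite('pics/w6c.png',cv2.resize(c['frame'][v-40:v+40,u-50:u+50,::-1],None,fx=7,fy=7,interpolation=cv2.INTER_CUBIC))
E
```

```text
dpos [59.7 -0.6  0.9] twist [-0.0011 -0.0038 -0.001 ]
[0.56141259 0.17270549 0.34506696]
(np.float64(284.10507215963014), np.float64(209.16544550759568)) hole px (np.float64(283.1583689318807), np.float64(203.94412432467436))
```

View pics/w6c.png

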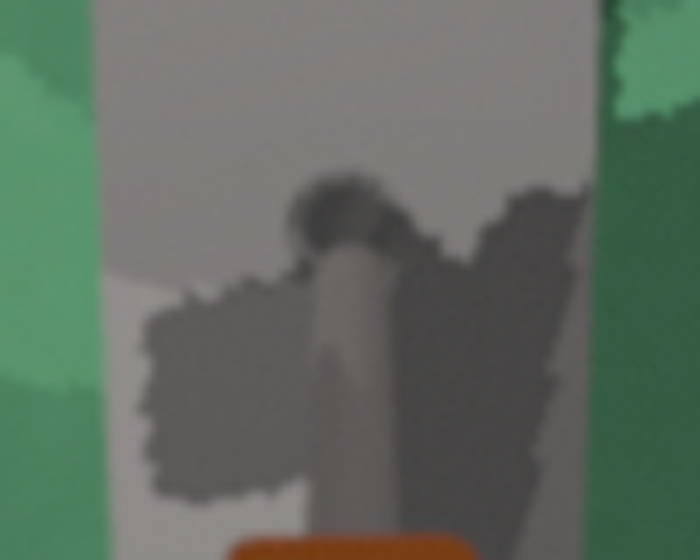

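The hole (crop about (340,225)) lies just left of the blade (350), which agrees with the small correction of -0.6/+0.9. I'll insert slowly.

step_arm(delta_pos=[[0,-0.6,0.9],[5,-0.6,0.9],[10,-0.6,0.9],[14,-0.6,0.9],[18,-0.6,0.9],[22,-0.6,0.9],[26,-0.6,0.9],[26,-0.6,0.9]], twist=[[0,-0.004,0],[0,-0.004,0],[0,-0.004,0],[0,-0.004,0],[0,-0.004,0],[0,-0.004,0],[0,-0.004,0],[0,-0.004,0]], claw=[1,1,1,1,1,1,1,1])

```text
time: 20.0
tool_pos: [0.5603, 0.1732, 0.3185]
tool_rot: [0.717, 1.569, -2.135]
ft_force: [0.1, 0.4, -1.6]
gripper_width: 0.226
```

In the hole (tip at about 0.043) with no force. On down.

step_arm(delta_pos=[[4,0,0],[8,0,0],[12,0,0],[16,0,0],[20,0,0],[24,0,0],[28,0,0],[30,0,0],[30,0,0]], twist=[[0,0,0],[0,0,0],[0,0,0],[0,0,0],[0,0,0],[0,0,0],[0,0,0],[0,0,0],[0,0,0]], claw=[1,1,1,1,1,1,1,1,1])

```text
time: 21.12
tool_pos: [0.5604, 0.1732, 0.2884]
tool_rot: [1.165, 1.57, -1.688]
ft_force: [1.7, 0.8, -2.4]
gripper_width: 0.225
```

step_arm(delta_pos=[[1,0,0],[2,0,0],[2.5,0,0],[2.5,0,0]], twist=[[0,0,0],[0,0,0],[0,0,0],[0,0,0]], claw=[1,1,1,1])

```text
time: 21.62
tool_pos: [0.5605, 0.1731, 0.2861]
tool_rot: [1.565, 1.57, -1.287]
ft_force: [2.4, 0.5, 0.1]
gripper_width: 0.227
```

step_arm(delta_pos=[[0,0,0],[0,0,0],[0,0,0],[0,0,0],[0,0,0],[0,0,0],[-15,0,0],[-50,0,0],[-100,0,0],[-160,0,0],[-200,0,0],[-200,0,0]], twist=[[0,0,0],[0,0,0],[0,0,0],[0,0,0],[0,0,0],[0,0,0],[0,0,0],[0,0,0],[0,0,0],[0,0,0],[0,0,0],[0,0,0]], claw=[0.5,0.2,0,0,0,0,0,0,0,0,0,0])

```text
time: 23.12
tool_pos: [0.5605, 0.1734, 0.4931]
tool_rot: [2.937, 1.56, 0.085]
ft_force: [0.2, -0.3, -0.4]
gripper_width: 1.002
```

```bash
python3 - <<'E'
from h import *
p,r,s=cur();print(s['time'],p,s['gripper_width'],s['ft_force'])
c=shot('scene','s3.png');a=cv2.imread('pics/scene0.png')
for im in(np.ascontiguousarray(a[:,:,::-1]),c['frame']):
    print([(b[0],b[1]) for b in blobs(orange({'frame':im}))])
w=shot('wrist')
print([(b[0],b[1],onz(w,b[0],'wrist',.165).round(4)) for b in blobs(orange(w),100)])
A=a[90:330,180:380];B=c['frame'][90:330,180:380,::-1]
cv2.imwrite('pics/s3c.png',cv2.resize(np.hstack([A,B]),None,fx=2,fy=2))
E
```

```text
23.125 [0.56052263 0.17338597 0.49311625] 1.0017159317293132 [ 0.199855   -0.31441501 -0.38249712]
[((np.float64(272.6), np.float64(136.9)), 53), ((np.float64(347.7), np.float64(234.7)), 89), ((np.float64(212.2), np.float64(273.6)), 116)]
[((np.float64(270.9), np.float64(136.8)), 45), ((np.float64(347.9), np.float64(234.4)), 79), ((np.float64(212.2), np.float64(273.6)), 116)]
[((np.float64(315.4), np.float64(13.9)), 234, array([0.7301, 0.194 , 0.165 ])), ((np.float64(407.2), np.float64(55.1)), 1143, array([0.7229, 0.1019, 0.165 ])), ((np.float64(284.1), np.float64(178.6)), 212, array([0.5753, 0.1772, 0.165 ])), ((np.float64(284.0), np.float64(196.8)), 420, array([0.5586, 0.1723, 0.165 ])), ((np.float64(499.5), np.float64(307.6)), 107, array([ 0.4968, -0.1424,  0.165 ]))]
```

View pics/s3c.png

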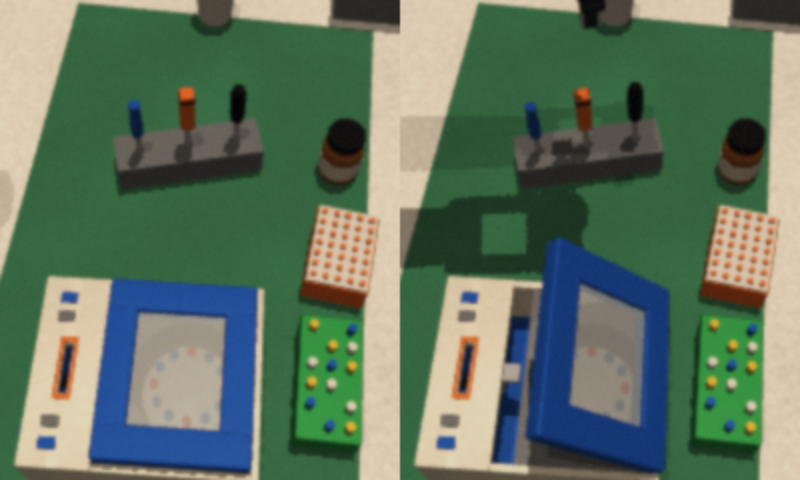

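The rod is back in the middle hole at the same height: its handle is at scene (271,137), against (273,137) before. The lid is open and everything else stands as before, so I'm handing in.

```bash
python3 -c "
from cell import *
print(close_job())"
```

```text
the job is handed in; nothing more can be done
None
```

The lid is open, the release rod is back in its own (middle) rack hole, and I handed the job in at about 23 s of the 72 s allowed.

- **Pressing the tab:** I felt the tab about 49 mm below the deck. The lid freed after roughly 7–8 mm of travel, at about 7 N by the wrist sensor. That is an estimate from a noisy reading, but well under the 15 N limit.
- **Putting the rod back:** The arm let go 0.7 mm above and within 0.2 mm sideways of the pose where it first gripped. There was no downward push left on the wrist.
- **Last checks:** In the scene picture the rod stands at its old height, and the brush, driver, bottle, jar and boxes I could see have not moved. The gripper is open and about 200 mm above the grasp height.
- **One small disagreement:** The handle's top sits about 2–3 mm from where it first appeared, a tilt of 1–2° from the play in the hole. That is within the allowed 20 mm and 0.15 rad. I measured no final tip position or lid angle; both are judged from the pictures.

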